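Gauge pin into a tight bore, edge first

TASK

Check the bore of the aluminium bush on the blue bearing block: take the green-handled gauge pin out of the wooden rest, lean it over clearly and set the lower edge of its steel end into the bore first, then straighten it up and slide it fully home until its collar sits on the bush. Feel your way in gently without ever pressing hard on the bush, leave the red-handled pin in its place, and let go of the green pin at the end.

Things in the scene. Friction and masses are not known exactly. Their poses are not given: they have to be found in the camera images.
- pin_green: Loose gauge pin, about 0.12 kg, upright in one of the two holes of the wooden rest: polished steel cylinder 20 mm in diameter and 30 mm long (1.2 mm chamfer at its foot), above it a dark collar 34 mm in diameter, 5 mm thick, above that a green handle. Origin: centre of the lower end face; z along the pin up to the handle; x and y square to the handle's flat sides.
- pin_grip (a point): A point inside the green handle, 62 mm above the pin's lower end and 19 mm below the handle's top. The handle is square, 18 x 18 mm, 46 mm tall, with a flat 1.5 mm steel button on top. Axes as the pin's.
- pin_red: Loose gauge pin of the same shape with a red handle and a thicker, 24 mm steel cylinder that does not fit the bore; it hangs in the other hole of the rest. Same origin and axes.
- rest: Fixed wooden rest, 60 (x) x 145 (y) x 40 mm high, with two upright holes 29 mm wide and 34 mm deep, 40 mm either side of its centre along its y. A pin stands in each, loose sideways, its collar on the rest's top and its lower end 10 mm above the underside; either pin may be in either hole, handles roughly square to the rest. Origin: centre of the underside.
- block: Fixed bearing block: blue flange 110 x 110 x 10 mm with four corner bolts, on it a dark eccentric disc 86 mm wide turned to any angle and locked, and on the disc, off centre, an aluminium bush block 50 x 50 mm (turned with the disc) whose flat top is 48 mm above the origin. With the pin home its lower end is 18 mm above the origin. Origin: centre of the flange's underside, z up.
- block_top (a point): Point over the flange's middle, level with the bush's top. The upright bore (21 mm wide, 1 mm chamfer, 31.5 mm deep) opens in that top with its axis 7 mm off this point, in a direction that differs each time and is not reported: feel or see it. The bush stands on a stiff pad, sinking 1 mm under 15 N of down force; over 30 N of pin force marks it.
Not all that is in view belongs to the job. What is shaped like the pin_green but orange is not meant.

How it is judged:
By the outcome, as a careful person would: the job done as asked, in the order asked, and still so for the second after the job is handed in, with the robot touching nothing.
It also fails if it takes over 64 s, if anything falls off the work surface, if the arm or the gripper's body presses on something with over 40 N, if the wrist force passes 120 N, or if a joint passes its speed limit or range.

ROBOT

A 6-joint arm with a two-finger parallel gripper is mounted at the origin on a cart in front of the work surface, level with it; the furniture and walls round the work are solid. World frame = base frame: x ahead of the robot, y to its left, z up, the work surface at z = 0. Lengths are in m, angles in degrees, forces in N, time in s.
With the tool pointing down it reaches from about 0.375 to 0.75 m from the base axis. Payload 9 kg.
Tool frame: the origin (TCP) lies where the fingers leave the gripper's body, on its centre line; the fingertips stand 73 mm ahead of it and the grasp point (between the pads) lies 54 mm ahead of it (robot.tip_reach is the distance from the TCP to the fingertips, in m); z points along the fingers, y is the line along which they close (so a half turn about z gives the same grasp; the last joint's range is limited). The gripper opens to 85 mm and grips with 20 to 120 N. Pads are 22 mm wide; open, the fingers measure 114 mm over their backs; the gripper's body (76 mm by 85 mm) begins 54 mm behind the grasp point. The pads swing forward as they close: fully open they stand 13 mm farther back than shut.
Start: joints at [54.735, 5.964, 5.575, 89.605, 0, 77.527], TCP at [0.232, 0.553, 0.304] pointing down, gripper open.
Joint ranges: [-171.21, 171.21], [-48.23, 106.86], [-62.78, 66.21], [-105.2, 120.99], [-86.42, 89.51], [-180, 180]. Speed limits (degrees/s): [127.2, 127.2, 147.25, 180, 180, 180].

INTERFACE

Orientations are given as [roll, pitch, yaw] about the fixed x, y, z axes, in that order (R = Rz(yaw) Ry(pitch) Rx(roll)).
In Python, from plant import robot gives the robot as it stands. Calls block until the motion is done:
- robot.move_pose(position, orientation): joint-space move of the TCP to a pose.
- robot.line_to(position, vel=0.15, rotation=None, guard=None): straight line of the TCP; rotation=None keeps the orientation; vel is the mean speed in m/s. With guard (N) it stops when the force on the tool has changed by that much, and returns True; else False.
- robot.goto_joints(angles): joint-space move.
- robot.set_gripper(opening): finger opening in m; the grip force is fixed at half the most; returns when the fingers have stopped.
- robot.pause(seconds).
- robot.ik(position, orientation): joint angles nearest the present ones, or None.
- robot.observe(): the state.
- robot.grab_frame(name): name is "scene" or "top"; returns the picture (384x512x3 uint8, blue, green, red); there is no depth.
- robot.get_calibration(name): a dict with "vertical_fov" (degrees; the focal length in pixels is half the picture's height over the tangent of half this angle, whatever the lens; pixels are square), "cx", "cy" (the principal point, pixels), "rvec" (rotation vector, rad) and "tvec" (3), from world to camera coordinates, as OpenCV has them. Camera axes: x right, y down, z forward; pixel columns grow to the right and rows downward; lengths in m; the calibration is good to about 2 mm. A picture is of the moment at which its call begins. get_calibration takes no time and is no camera call.
A pose or a line that the arm cannot do raises robot.IKError and nothing moves.
- robot.job_done(): hands the job in; it is judged then, once.
The state is a dict: "time": time; "q": joint angles; "qvel": joint speeds; "joint_torque": joint torques, N m; "tool_pos": TCP position; "tcp_rot": TCP orientation; "ft_force": force on the tool from outside, world axes, zero at the start; "torque": the same for the moment, N m; "gripper_width": finger opening in m; "gripper_force": force on a finger pad.
Only numpy, scipy, OpenCV 4.12 (cv2) and the standard library are available. Lean on these libraries where they do the work, as an engineer would, in place of code of your own. Each camera call takes 0.05 s, during which the arm holds its last target. There are 200 camera calls.

## Working session

There is one attempt and no reset: what is moved stays moved. The work goes in short steps, each a Python script; the robot and the scene stay as the last script left them, time stands still between calls to the robot, and variables do not carry over. Pictures are saved under pics/ and viewed, at most 10 in all, crops included, and the job is handed in when it is done.

```bash
mkdir -p pics; ls
python3 - <<'E'
from plant import robot
import cv2,numpy as np
for n in("scene","top"):
    f=robot.grab_frame(n);cv2.imwrite(f"pics/{n}0.png",f)
    print(n,robot.get_calibration(n))
o=robot.observe();print(o)
a=cv2.imread("pics/scene0.png");b=cv2.imread("pics/top0.png")
E
```

```text
pics
scene {'vertical_fov': 54.726641550566114, 'cx': 254.52900711178413, 'cy': 191.9306646225278, 'rvec': array([ 2.13117002, -0.68950231,  0.32696535]), 'tvec': array([-0.42815371,  0.25796212,  0.6844561 ])}
top {'vertical_fov': 43.25616944754065, 'cx': 257.35132912285144, 'cy': 191.09473072697676, 'rvec': array([ 2.14778612, -2.1212189 ,  0.17331773]), 'tvec': array([0.00106762, 0.53990678, 0.99297238])}
{'time': 0.1, 'q': array([ 5.47358762e+01,  5.99461945e+00,  5.52996820e+00,  8.96043270e+01,
       -1.37509560e-03,  7.75280095e+01]), 'qvel': array([-0.03461032, -0.0111518 ,  0.02447629, -0.00361388, -0.10592516,
        0.03855019]), 'joint_torque': array([ 5.50554396e-03, -5.58206391e+01,  5.04720354e+01,  1.29845005e-02,
       -2.36895039e-04, -4.27987203e-06]), 'tool_pos': array([0.2322864 , 0.55297148, 0.30319108]), 'tcp_rot': array([-1.79932353e+02, -1.35540540e-02,  1.57207859e+02]), 'ft_force': array([0.13320453, 0.39664555, 0.31493204]), 'torque': array([ 0.00618114,  0.00096452, -0.00659257]), 'gripper_force': 0.0, 'gripper_width': 0.08568918856534925}
```

View pics/scene0.png

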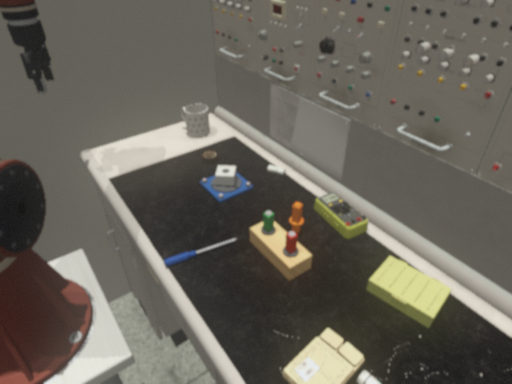

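View pics/top0.png

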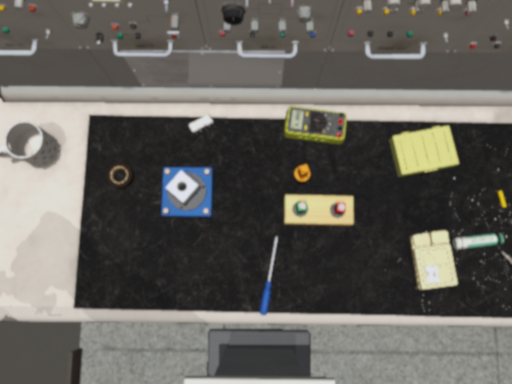

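Scene view: the block is at about (226,180) and the rest at (280,248). The green pin is at (268,222), the red at (291,242) and an orange look-alike at (297,215), standing outside the rest.
Top view: green (301,208), red (340,208), orange (303,173), flange centre about (187,191), bore about (182,187).
The target is the green one, because it is in the rest and has a green handle. Next I'll confirm it in a crop and measure.

```bash
cat > h.py <<'E'
import cv2,numpy as np
from plant import robot
def ray(n,uv):
    c=robot.get_calibration(n);f=192/np.tan(np.radians(c["vertical_fov"]/2))
    R=cv2.Rodrigues(c["rvec"])[0];o=-R.T@c["tvec"]
    d=R.T@np.array([(uv[0]-c["cx"])/f,(uv[1]-c["cy"])/f,1]);return o,d
def at(n,uv,z):
    o,d=ray(n,uv);return o+d*(z-o[2])/d[2]
def proj(n,P):
    c=robot.get_calibration(n);f=192/np.tan(np.radians(c["vertical_fov"]/2))
    K=np.array([[f,0,c["cx"]],[0,f,c["cy"]],[0,0,1]]);return cv2.projectPoints(np.array([P],float),c["rvec"],c["tvec"],K,None)[0].ravel()
def big(m):
    cs=cv2.findContours(m.astype(np.uint8),cv2.RETR_EXTERNAL,cv2.CHAIN_APPROX_NONE)[0];return max(cs,key=cv2.contourArea)
def cen(m):
    M=cv2.moments(m.astype(np.uint8),True);return np.array([M["m10"],M["m01"]])/M["m00"],M["m00"]
E
cat > m.py <<'E'
from h import *
t=cv2.imread("pics/top0.png");s=cv2.imread("pics/scene0.png")
def win(im,x0,y0,x1,y1):
    w=np.zeros(im.shape[:2],bool);w[y0:y1,x0:x1]=1;return w
hsv=cv2.cvtColor(t,cv2.COLOR_BGR2HSV);H,S,V=cv2.split(hsv)
g=(H>45)&(H<95)&(S>80)&win(t,285,195,320,222)
print("green top",cen(g),at("top",cen(g)[0],.085),cv2.minAreaRect(big(g)))
r=((H<8)|(H>170))&(S>110)&win(t,325,195,355,222);print("red",cen(r),at("top",cen(r)[0],.085))
b=(H>100)&(H<125)&(S>120)&win(t,150,155,225,225)
q=cv2.minAreaRect(cv2.convexHull(big(b)));c=[at("top",p,.01) for p in cv2.boxPoints(q)]
print("flange",q,np.mean(c,0),[np.linalg.norm(c[i]-c[i-1]) for i in range(4)])
w=(V>150)&(S<60)&win(t,160,168,203,206);h=cv2.convexHull(big(w));q=cv2.minAreaRect(h)
c=[at("top",p,.048) for p in cv2.boxPoints(q)];print("bush",q,np.mean(c,0),[np.linalg.norm(c[i]-c[i-1]) for i in range(4)])
m=np.zeros(t.shape[:2],np.uint8);cv2.fillPoly(m,[h],1);m=cv2.erode(m,np.ones((7,7)))
k=(m>0)&(V<120);print("bore",cen(k),at("top",cen(k)[0],.048))
wd=(H>10)&(H<30)&(S>50)&(V>130)&win(t,275,185,365,232);q=cv2.minAreaRect(cv2.convexHull(big(wd)));c=[at("top",p,.04) for p in cv2.boxPoints(q)];print("rest",q,np.mean(c,0),c)
A=cv2.resize(t[150:240,145:375],None,fx=3.4,fy=3.4,interpolation=cv2.INTER_CUBIC);B=cv2.resize(s[155:285,195:325],None,fx=2.2,fy=2.2,interpolation=cv2.INTER_CUBIC)
C=np.zeros((A.shape[0]+B.shape[0],A.shape[1],3),np.uint8);C[:A.shape[0]]=A;C[A.shape[0]:,:B.shape[1]]=B
cv2.imwrite("pics/crop.png",C);print(C.shape)
hs=cv2.cvtColor(s,cv2.COLOR_BGR2HSV);H,S,V=cv2.split(hs)
g=(H>45)&(H<95)&(S>80)&win(s,255,205,280,240);print("green scene",cen(g), at("scene",cen(g)[0],.07))
E
python3 m.py
```

```text
green top (array([299.5, 209.4]), 30.0) [ 0.49625811 -0.07900002  0.085     ] ((299.4823303222656, 208.7705841064453), (9.978801727294922, 6.833310127258301), 40.601295471191406)
red (array([338.06976744, 209.69767442]), 43.0) [ 0.49662134 -0.15782602  0.085     ]
flange ((186.5, 191.5), (51.0, 51.0), 90.0) [0.54323063 0.16482851 0.01      ] [np.float64(0.11456317093364636), np.float64(0.11397501134700519), np.float64(0.11449848174476708), np.float64(0.11199968600961022)]
bush ((181.50001525878906, 186.0), (24.40467643737793, 25.16393280029297), 40.60129928588867) [0.54843193 0.17017413 0.048     ] [np.float64(0.05306145073610711), np.float64(0.05378508682793844), np.float64(0.05341387506750683), np.float64(0.05348302174409698)]
bore (array([181.58139535, 186.02325581]), 43.0) [0.54826851 0.16999617 0.048     ]
rest ((318.52557373046875, 209.24539184570312), (69.49573516845703, 29.606077194213867), 1.1691391468048096) [ 0.50303423 -0.12346255  0.04      ] [array([ 0.47173417, -0.04867954,  0.04      ]), array([ 0.53555009, -0.04974017,  0.04      ]), array([ 0.53430638, -0.19899324,  0.04      ]), array([ 0.47054627, -0.19643725,  0.04      ])]
(592, 782, 3)
green scene (array([268.02898551, 221.00724638]), 138.0) [ 0.50214639 -0.08605867  0.07      ]
```

View pics/crop.png

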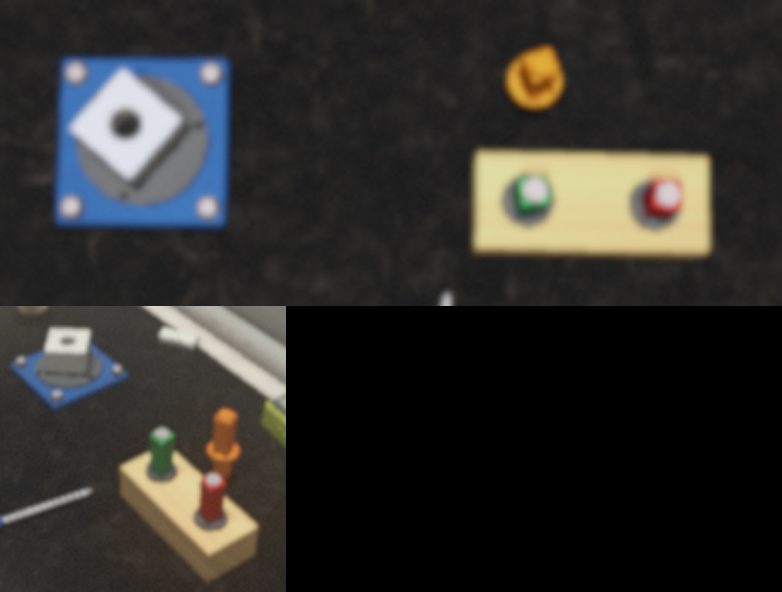

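The crop confirms it: green is the left pin in the rest, with its steel button at top px (302.4,205.9). Red is the other one, and orange stands free. The bore is 7.2 mm from the flange centre, which matches the 7 mm given. Next I'll plan and check IK, then grasp twice, 90° apart, so the pin is centred both ways.

```bash
cat >> h.py <<'E'
from scipy.spatial.transform import Rotation as Ro
def tool(tilt_dir,tilt,yaw):
    """tool rotation for a vertical grasp (yaw), pin top leaned by tilt deg toward tilt_dir (deg in xy)"""
    a=np.radians(tilt_dir);ax=np.array([-np.sin(a),np.cos(a),0])
    return Ro.from_rotvec(ax*np.radians(tilt))*Ro.from_euler("xyz",[180,0,yaw],degrees=True)
def pose(foot,tilt_dir,tilt,yaw,L=.062+.054):
    """TCP pose for pin foot centre at foot"""
    R=tool(tilt_dir,tilt,yaw);return np.array(foot)-R.apply([0,0,L]),R.as_euler("xyz",degrees=True)
E
cat > p.py <<'E'
from h import *
t=cv2.imread("pics/top0.png");s=cv2.imread("pics/scene0.png")
w=np.zeros(t.shape[:2],bool);w[199:213,294:310]=1
H,S,V=cv2.split(cv2.cvtColor(t,cv2.COLOR_BGR2HSV))
k=w&(S<50)&(V>150);print("button",cen(k),at("top",cen(k)[0],.0925))
P=[.5483,.170,.048];print("bore in scene",proj("scene",P))
# bore in scene
H,S,V=cv2.split(cv2.cvtColor(s,cv2.COLOR_BGR2HSV))
x,y=195+67/2.2,155+(341-306)/2.2;w=np.zeros(s.shape[:2],bool);w[int(y)-3:int(y)+5,int(x)-6:int(x)+7]=1
print(V[int(y)-5:int(y)+6,int(x)-8:int(x)+9]);k=w&(V<150);print(cen(k),at("scene",cen(k)[0],.048))
for y in(0,90,180,-90):
    print(y,robot.ik([.5,-.082,.2],[180,0,y]),robot.ik([.5483,.17,.2],[180,0,y]))
    for d in(0,90,180,270):
        print("  ",d,robot.ik(*pose([.5483,.17,.05],d,18,y)))
E
python3 p.py
```

```text
button (array([301.96078431, 205.33333333]), 51.0) [ 0.50368115 -0.08337777  0.0925    ]
bore in scene [224.87295991 170.13804016]
[[128 167 175 173 173 172 172 172 171 171 169 160 156 154 155 156 155]
 [156 196 205 206 206 206 206 205 205 205 203 200 198 199 200 199 198]
 [175 208 218 219 219 219 216 214 212 212 214 215 217 218 219 218 218]
 [189 214 222 223 221 216 208 201 197 197 203 208 217 222 224 224 222]
 [197 217 223 223 217 203 185 169 163 163 173 186 206 219 223 225 222]
 [206 220 223 221 212 187 155 135 132 132 142 165 195 216 223 224 220]
 [212 221 223 222 212 186 154 134 129 135 145 169 197 216 223 223 217]
 [217 223 223 223 218 203 184 169 164 168 179 196 211 220 223 223 214]
 [220 224 224 223 222 217 208 201 199 202 206 215 221 224 224 222 211]
 [214 216 216 217 218 217 214 213 212 213 215 218 220 221 221 219 204]
 [192 194 194 195 198 200 200 199 199 200 202 205 207 206 206 203 188]]
(array([225.5, 170.5]), 8.0) [0.54874101 0.16746376 0.048     ]
0 [-24.13358855 -10.14960005 -20.97746851  79.17213155   0.
 155.86641145] [   4.17817371    1.79723457   -9.5639285    78.
[... 1185 characters left out ...]
92259
  15.35449231]
   180 [  5.1642822  -23.08370757 -37.68165314  57.4704346   -1.59389661
   4.91279286]
   270 [ -7.04098856   0.29694849 -16.45259259  75.53125551  17.85966315
  -7.39941468]
-90 [ -24.13358855  -10.14960005  -20.97746851   79.17213155    0.
 -114.13358855] [  4.17817371   1.79723457  -9.5639285   78.63883694   0.
 -85.82182629]
   0 [  3.50599111  28.51997113  15.38129502  94.8298029    1.0827993
 -86.66520712]
   90 [ 14.63602903  12.01890753  -3.98604207  78.6885077  -17.39692259
 -74.64550769]
   180 [  5.1642822  -23.08370757 -37.68165314  57.4704346   -1.59389661
 -85.08720714]
   270 [ -7.04098856   0.29694849 -16.45259259  75.53125551  17.85966315
 -97.39941468]
```

```bash
cat > g.py <<'E'
from h import *
G=np.array([.5036,-.0834])
def st(s):
    o=robot.observe();print(s,round(o["time"],2),o["tool_pos"].round(4),o["tcp_rot"].round(1),o["ft_force"].round(2),round(o["gripper_width"],4),round(o["gripper_force"],1))
robot.move_pose([*G,.20],[180,0,90]);robot.set_gripper(.052);st("above")
hit=robot.line_to([*G,.126],vel=.12,guard=8);st(f"down {hit}")
if not hit:
    robot.set_gripper(0);st("grip x")
    robot.set_gripper(.052)
    robot.move_pose([*G,.126],[180,0,180]);st("turned")
    robot.set_gripper(0);st("grip y")
    robot.line_to([*G,.20],vel=.1);st("up")
    for n in("scene","top"):cv2.imwrite(f"pics/{n}1.png",robot.grab_frame(n))
    a=cv2.imread("pics/scene1.png")[60:330,150:420];cv2.imwrite("pics/c1.png",cv2.resize(a,None,fx=2.1,fy=2.1,interpolation=cv2.INTER_CUBIC))
E
python3 g.py
```

```text
above 3.02 [ 0.5036 -0.0833  0.2   ] [-180.   -0.   90.] [-0.33  0.2  -0.96] 0.0521 0.0
down False 3.78 [ 0.5039 -0.0835  0.1266] [180.   0.  90.] [ 0.64 -0.78  0.07] 0.0524 0.0
grip x 4.18 [ 0.5041 -0.0836  0.127 ] [179.9   0.   90. ] [-1.19  0.08  6.17] 0.0173 58.6
turned 6.01 [ 0.5036 -0.0834  0.126 ] [180.   -0.  179.9] [ 0.33 -0.    0.05] 0.052 0.0
grip y 6.41 [ 0.5037 -0.0835  0.1262] [-180.    0.  180.] [ 0.31 -0.05  0.39] 0.017 58.4
up 7.3 [ 0.5033 -0.0833  0.1993] [ 1.8e+02 -1.0e-01  1.8e+02] [ 0.32  0.22 -1.92] 0.0173 58.4
```

View pics/c1.png

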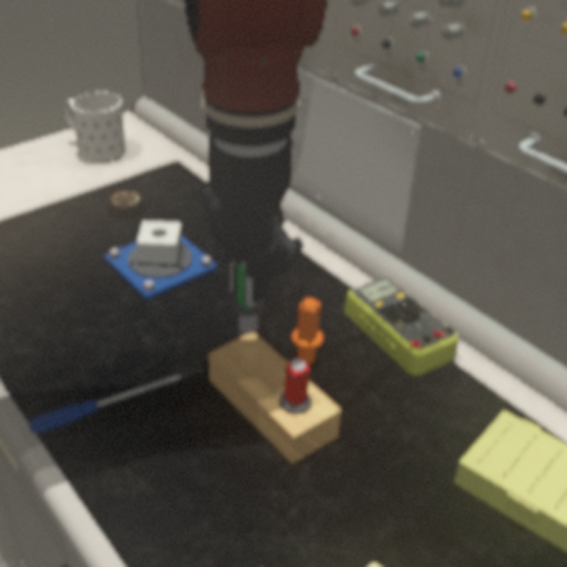

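The picture shows the green pin held upright and lifted clear, around crop (245,300), with the red pin undisturbed at (296,385). Next: lean it 20° over the bore and enter gently with the lower edge.

```bash
cat >> h.py <<'E'
YAW=180;D=90
def foot():
    o=robot.observe();R=Ro.from_euler("xyz",o["tcp_rot"],degrees=True);return o["tool_pos"]+R.apply([0,0,.116])
def go(f,tilt,vel=.02,guard=None):
    p,r=pose(f,D,tilt,YAW);return robot.line_to(p,vel=vel,rotation=r,guard=guard)
def st(s):
    o=robot.observe();R=Ro.from_euler("xyz",o["tcp_rot"],degrees=True)
    print(s,"t%.2f"%o["time"],"foot",(foot()*1000).round(2),"tilt %.1f"%np.degrees(np.arccos(-R.apply([0,0,1])[2])),"F",o["ft_force"].round(2),"w %.4f"%o["gripper_width"])
E
cat > a.py <<'E'
from h import *
B=np.array([.5485,.1688])
p,r=pose([B[0],B[1]-.002,.085],D,20,YAW);robot.move_pose(p,r);st("over")
go([B[0],B[1]-.002,.058],20,.06);robot.pause(.3);st("near")
hit=go([B[0],B[1]-.002,.048],20,.015,guard=3);st(f"enter {hit}");robot.pause(.3);st("settled")
cv2.imwrite("pics/scene2.png",robot.grab_frame("scene"))
cv2.imwrite("pics/c2.png",cv2.resize(cv2.imread("pics/scene2.png")[100:220,160:300],None,fx=5,fy=5,interpolation=cv2.INTER_CUBIC))
E
python3 a.py
```

```text
over t8.47 foot [548.57 165.82  84.9 ] tilt 20.0 F [-0.25 -0.03 -0.96] w 0.0174
near t9.37 foot [548.73 166.92  58.35] tilt 20.0 F [-0.43  0.48 -1.77] w 0.0173
enter False t10.18 foot [548.55 166.82  48.09] tilt 20.0 F [-0.44  0.22 -0.36] w 0.0172
settled t10.48 foot [548.53 166.8   48.04] tilt 20.0 F [-0.5  -0.1   0.14] w 0.0172
```

View pics/c2.png

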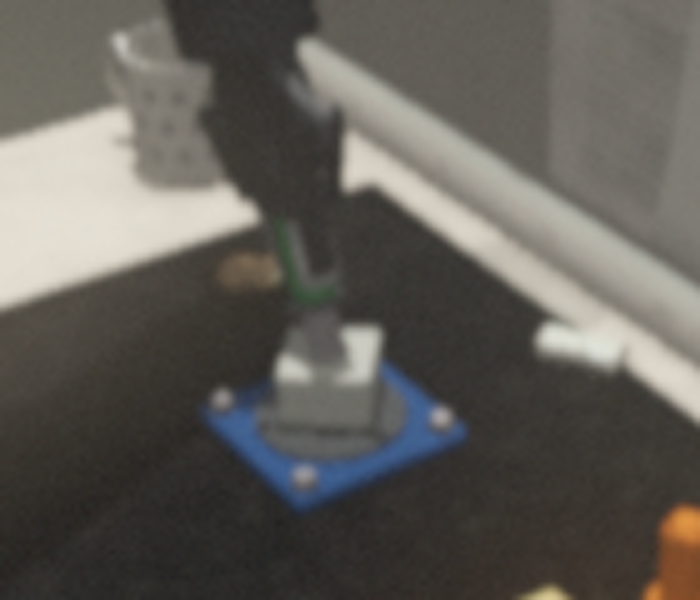

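The pin is leaned 20° with its lower edge at the bore (crop about (320,355)), and 3 mm below the top there was almost no force, so the edge is in. Next: feel the bore sideways.

```bash
cat > f.py <<'E'
from h import *
f0=np.array([.54855,.1668,.0480])
res={}
for n,d in(("+x",[1,0,0]),("-x",[-1,0,0]),("+y",[0,1,0])):
    hit=go(f0+np.array(d)*.004,20,.006,guard=2.5);st(f"{n} {hit}");res[n]=foot()
    if n[1]=="x" and n=="-x": f0[0]=(res["+x"][0]+res["-x"][0])/2
    go(f0,20,.02);robot.pause(.2)
st("back")
E
python3 f.py
```

```text
+x True t11.18 foot [551.6  166.7   47.45] tilt 20.0 F [-0.59  0.24  1.22] w 0.0176
-x True t12.07 foot [547.67 166.81  47.85] tilt 20.0 F [1.34 0.04 1.07] w 0.0173
+y False t13.36 foot [549.63 170.8   47.99] tilt 20.0 F [-0.7  -0.34 -1.57] w 0.0171
back t13.91 foot [549.65 166.8   48.01] tilt 20.0 F [ 0.32  0.61 -2.5 ] w 0.0174
```

```bash
cat > f2.py <<'E'
from h import *
f0=np.array([.5496,.1695,.0480]);go(f0,20,.02);robot.pause(.2);st("a")
hit=go(f0+[0,.006,0],20,.006,guard=2.5);st(f"+y {hit}");y=foot()[1]
by=y-.0004;f0[1]=by-.002;go(f0,20,.02);robot.pause(.2);st("b")
r=[]
for s in(1,-1):
    hit=go(f0+[s*.005,0,0],20,.006,guard=2.5);st(f"x{s} {hit}");r.append(foot()[0]);go(f0,20,.02);robot.pause(.2)
print("bore",np.mean(r),by)
E
python3 f2.py
```

```text
a t14.39 foot [549.59 169.51  48.  ] tilt 20.0 F [ 0.39 -0.87 -2.15] w 0.0172
+y True t14.92 foot [549.31 171.13  47.55] tilt 20.1 F [ 1.38 -2.76  0.56] w 0.0173
b t15.41 foot [549.48 168.74  47.87] tilt 20.0 F [-0.26 -0.34 -1.46] w 0.0175
x1 True t15.95 foot [551.34 168.62  47.18] tilt 20.0 F [-1.75  0.01 -1.54] w 0.0175
x-1 True t16.89 foot [547.96 168.71  47.76] tilt 20.0 F [2.17 0.79 0.42] w 0.0175
bore 0.5496510521589028 0.17072912631908368
```

The bore axis is at about (549.6, 170.7) mm: three walls felt, and the free play of ±1.7 mm matches the geometry. Next: straighten in steps and ease off any side force.

```bash
cat >> h.py <<'E'
def F(n=8):
    a=[]
    for _ in range(n): robot.pause(.02);a.append(robot.observe()["ft_force"])
    return np.mean(a,0)
E
cat > s.py <<'E'
from h import *
B=np.array([.5496,.1705])
f=np.array([B[0],B[1]-.002,.048]);go(f,20,.02);F0=F();print("base",F0.round(2));off=np.zeros(2)
for th in(16,12,9,6,3,0):
    z=.0448+.0088*np.sin(np.radians(th))
    for k in range(4):
        hit=go([B[0]+off[0],B[1]+off[1]-.002*(th/20)**2,z],th,.03 if k==0 else .01,guard=8);d=F()-F0
        if np.abs(d[:2]).max()<2 and d[2]<4 and not hit: break
        off+=np.clip(d[:2]*1e-4,-4e-4,4e-4)
        if np.abs(d).max()>14: break
    st(f"{th} {k} {hit}");print("  dF",d.round(2),"off mm",(off*1e3).round(2))
    if np.abs(d).max()>14: print("STOP");break
E
python3 s.py
```

```text
base [ 0.11 -0.16 -1.23]
16 0 False t18.27 foot [549.49 169.32  47.12] tilt 16.0 F [ 0.7   0.29 -1.44] w 0.0179
  dF [-0.   -0.1   0.06] off mm [0. 0.]
12 0 False t18.81 foot [549.42 169.95  46.49] tilt 12.0 F [-0.01 -1.19 -0.97] w 0.0174
  dF [-0.07 -0.12  0.15] off mm [0. 0.]
9 0 False t19.28 foot [549.53 170.21  46.1 ] tilt 9.0 F [ 0.65  0.28 -1.25] w 0.0173
  dF [-0.1   0.38  0.04] off mm [0. 0.]
6 0 False t19.76 foot [549.52 170.46  45.67] tilt 6.0 F [-0.27 -0.98 -0.83] w 0.0174
  dF [-0.19  0.06  0.55] off mm [0. 0.]
3 0 False t20.24 foot [549.53 170.61  45.23] tilt 3.0 F [ 0.19 -0.07 -1.12] w 0.0173
  dF [0.25 0.2  0.24] off mm [0. 0.]
0 0 False t20.73 foot [549.58 170.65  44.79] tilt 0.0 F [-0.17  0.49 -0.34] w 0.0172
  dF [-0.49  0.51  0.11] off mm [0. 0.]
```

It is upright, 3 mm in, with no force. Next: slide it home with side-force relief.

```bash
cat > d.py <<'E'
from h import *
B=np.array([.5496,.1705]);F0=np.array([.11,-.16,-1.23]);off=np.zeros(2);z=.0448
for i in range(40):
    z=max(z-.003,.0175)
    hit=go([*(B+off),z],0,.015,guard=6);d=F(5)-F0;zf=foot()[2]
    print(i,hit,"z %.2f"%(zf*1e3),d.round(1),(off*1e3).round(2))
    if np.abs(d).max()>15: z=zf+.002;go([*(B+off),z],0,.02);print("backoff");continue
    if zf<.0188 and (d[2]>3 or z<=.0175): break
    if hit: z=zf+.001
    off+=np.where(np.abs(d[:2])>1.5,np.clip(d[:2]*6e-5,-3e-4,3e-4),0)
    if robot.observe()["time"]>42: break
st("end")
E
python3 d.py
```

```text
0 False z 41.78 [0.2 0.6 0.3] [0. 0.]
1 False z 38.79 [-0.4  0.1  0.1] [0. 0.]
2 False z 35.79 [-0.5  0.3  0. ] [0. 0.]
3 False z 32.79 [-0.5  0.2  0.4] [0. 0.]
4 False z 29.77 [-0.1  0.2  0.3] [0. 0.]
5 False z 26.78 [-0.   0.4  0.8] [0. 0.]
6 False z 23.78 [-0.3  0.2  0. ] [0. 0.]
7 False z 20.79 [0.  0.2 0.4] [0. 0.]
8 False z 18.01 [0.3 0.5 2.2] [0. 0.]
9 False z 17.81 [0.2 0.2 4.8] [0. 0.]
end t24.96 foot [549.86 170.53  17.81] tilt 0.0 F [0.05 0.26 4.13] w 0.0176
```

The collar is seated at foot z = 18 mm under a light 5 N. Next: let go, back off and check.

Run:
```python
from h import *
go([.5496,.1705,.018],0,.01)
robot.set_gripper(.05);st("open")
p=robot.observe()["tool_pos"];robot.line_to([p[0],p[1],.21],vel=.1);robot.move_pose([.42,.0,.3],[180,0,180]);st("away")
a=robot.grab_frame("scene");b=robot.grab_frame("top")
C=np.hstack([cv2.resize(a[130:290,180:330],(450,480)),cv2.resize(b[150:235,150:212],(350,480))]);cv2.imwrite("pics/c3.png",C)
```

```text
open t25.62 foot [549.4  170.51  17.8 ] tilt 0.0 F [-1.    0.67 -0.35] w 0.0500
away t27.46 foot [4.2031e+02 3.4000e-01 1.8343e+02] tilt 0.0 F [ 0.74 -0.17 -0.2 ] w 0.0502
```

View pics/c3.png

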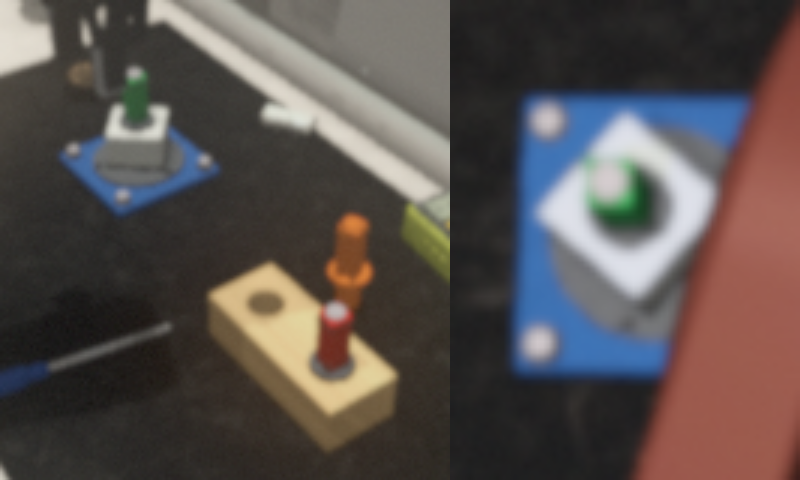

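The green pin stands upright in the bush with its collar seated (crop about (135,110)), and the red pin is still in the rest at (335,340). The robot is clear of everything.

```bash
python3 -c "
from plant import robot
print(robot.job_done())"
```

```text
the job is handed in; nothing more can be done
None
```

The green gauge pin is fully home in the bush and released: I leaned it 20°, set its lower edge in first, then straightened it and seated the collar at about 5 N, with the red pin left in place and the job handed in at about 27 s.

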